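# Sort the mask-maker's bench

## Robot

A 6-joint arm with a two-finger parallel gripper is mounted at the origin on the work surface. World frame = base frame: x ahead of the robot, y to its left, z up, the work surface at z = 0. Lengths are in m, angles in degrees, forces in N, time in s.
With the tool pointing down it reaches from about 0.35 to 0.875 m from the base axis. Payload 4.2 kg.
Tool frame: the origin (TCP) lies at the very end of the fingers, on their centre line; the grasp point (between the pads) lies 19 mm behind it (r.grip_point_offset is the distance from the TCP to the grasp point, in m); z points along the fingers, y is the line along which they close (so a half turn about z gives the same grasp; the last joint's range is limited). The gripper opens to 87 mm and grips with 3 to 60 N. Pads are 19 mm wide; open, the fingers measure 117 mm over their backs; the gripper's body (75 mm by 190 mm) begins 51 mm behind the grasp point.
Start: joints at [-59.897, 22.042, 0.453, 0, -68.411, -14.817], TCP at [0.165, -0.603, 0.223] pointing down, gripper open.
Joint ranges: [-179.83, 179.83], [-69.29, 118.12], [-61.27, 80.66], [-181.25, 117.63], [-171.15, -9.14], [-177.46, 177.46]. Speed limits (degrees/s): [159.86, 159.86, 180, 180, 180, 180].

## Interface

Orientations are given as a 3x3 rotation matrix whose columns are the frame's x, y, z axes.
In Python, from station import r gives the robot as it stands.
- The arm moves only by the tool move_arm, never from a script. Its argument "series" is a list of rows, each a list of 3 entries, a list of its own where there are three numbers: the turn, a rotation vector about the tool's x, y, z as a fraction of full scale, then the shift along the tool's x, y, z as a fraction of full scale, then the opening, from 0 (shut) to 1 (fully open). A call has 1 to 12 rows; each row shifts and turns the commanded pose from where the row before left it, along the tool's axes as they then stand; what a row does not reach is not made up. Full scale, the value 1, is 0.5 m for a shift and 0.1 rad for a turn. A row lasts 1/10 s, in which the tool goes at most 50 mm and 8.59 degrees, less where a joint would pass 70% of its speed; a pose out of reach is approached as far as the arm can. A call with a number of a shift or a turn outside -1 to 1 is refused whole. A call with a gripper value outside its range is refused whole. The fingers move at their own pace and stop on an object; the grip force is fixed at half the most. Time passes only in rows, so rows that do not move let the fingers close. It gives the time, the measured TCP pose, the force, the opening and the grip force at its end, in the units of the state.
- r.sense(): the state, without advancing time (a new reading comes with each control period).
- r.capture(name): name is "side" or "top"; returns a dict with "img" (480x640x3 uint8, red, green, blue), "fx", "fy", "cx", "cy" (pixels), "origin" and "orientation" of the camera in the world. Camera axes: x right, y up, looking along -z (the intrinsics and any distortion apply to the point x, -y, -z); pixel columns grow to the right and rows downward; lengths in m; the calibration is good to about 2 mm. A picture is of the moment at which its call begins. There is no depth.
- r.finish_job(): hands the job in; it is judged then, once.
Trained networks look in the newest picture that a camera, given by its name, has taken for a name from the list of things; names that differ only in an ending like _2 or _b are one class to them, and where a whole thing is asked for, a point or a joint stands for the part that bears it (a point fixed in the world has none). Each returns a list of dicts, best first, with "score" (0 to 1); they miss things now and then, are a little off and sometimes report something else, mostly with a low value. They report only what shows in the picture. A call takes as long as a camera call. They do not tell look-alikes from the thing itself.
- r.cut_out(target, camera): "pixels" (480x640 bool, what is visible of it) and "centre" ([column, row] in pixels, amid what is visible of it).
- r.pinpoint(target, camera): "centre" ([column, row] in pixels: a listed point, or the origin of a listed thing).
The state is a dict: "time_s": time; "joints": joint angles; "joint_velocities": joint speeds; "effort": joint torques, N m; "tcp_pos": TCP position; "ee_rot": TCP orientation; "wrist_force": force on the tool from outside, world axes, zero at the start; "moment": the same for the moment, N m; "gripper_width": opening from 0.0 (shut) to 1.0 (fully open); "gripper_force": force on a finger pad.
Only numpy, scipy, OpenCV 4.12 (cv2) and the standard library are available. Lean on these libraries where they do the work, as an engineer would, in place of code of your own. Each camera call takes 0.05 s, during which the arm holds its last target. There are 200 camera calls.

## Task

Tidy the bench by sorting two bottles, two jars and a chisel into the three cork-lined dark wooden holders. Stand the two slim nozzle bottles upright in the small two-bay rack, one in each bay; stand the two wide lidded jars upright in the larger, shallow two-bay tray, one in each bay; and lay the chisel flat on the floor of the tray without a divider. Do not disturb the metal water cup or the jackal head on its stand.

Things in the scene. Friction and masses are not known exactly. Their poses are not given: they have to be found in the camera images.
- bottle_a_mid (a point): Slim white plastic paint bottle with black pointed nozzle, standing upright, loose, 60 g (varies); 30 mm diameter, straight-sided from the foot to 70 mm, 100 mm tall with the nozzle. The point is on its axis, half-way up (50 mm above its underside); z points up to the nozzle. The two bottles are alike.
- bottle_b_mid (a point): Slim white plastic paint bottle with black pointed nozzle, standing upright, loose, 60 g (varies); 30 mm diameter, straight-sided from the foot to 70 mm, 100 mm tall with the nozzle. The point is on its axis, half-way up (50 mm above its underside); z points up to the nozzle. The two bottles are alike.
- jar_a_mid (a point): Wide white plastic jar with black lid, standing upright, loose, 140 g (varies); 52 mm diameter throughout, 64 mm tall. The point is on its axis, half-way up (32 mm above its underside); z points up to the lid. The two jars are alike.
- jar_b_mid (a point): Wide white plastic jar with black lid, standing upright, loose, 140 g (varies); 52 mm diameter throughout, 64 mm tall. The point is on its axis, half-way up (32 mm above its underside); z points up to the lid. The two jars are alike.
- chisel_grip (a point): Short palm carving chisel lying on the bench, loose, 90 g (varies), 120 mm long in all: pale wooden handle 75 x 28 x 26 mm (length, width, height) with a steel blade 14 mm wide ahead of it. The point is the middle of the handle, 13 mm above its underside; x points along the chisel to the blade, z up. The handle ends 37.5 mm behind the point, the blade tip is 82.5 mm ahead of it (the middle of the whole length is 22.5 mm ahead of the point).
- bottle_rack: Small dark wooden rack, fixed, 58 x 112 x 32 mm (x, y, z), 4 mm walls and floor (cork-lined), with one divider across the middle making two bays, each 50 x 50 mm inside; their centres are at y = +27 mm and y = -27 mm. Origin: centre of its underside; z up, y along its length.
- jar_tray: Larger shallow dark wooden tray, fixed, 82 x 160 x 14 mm (x, y, z), 4 mm walls and floor (cork-lined), with one divider across the middle making two bays, each 74 x 74 mm inside; their centres are at y = +39 mm and y = -39 mm. Origin: centre of its underside; z up, y along its length.
- tool_tray: Dark wooden tray without a divider, fixed, 88 x 158 x 20 mm (x, y, z), 4 mm walls and floor (cork-lined), 80 x 150 mm inside. Origin: centre of its underside; z up, y along its length.
- water_cup: Bystander, leave alone: open aluminium cup, 76 mm across the rim, 80 mm tall, loose, to the robot's left. Origin: centre of its underside.
- jackal_head: Bystander, leave alone: small dark jackal-head casting on a round wooden stand 90 mm across, about 130 mm tall with its ears, loose, to the robot's right. Origin: centre of its underside.
Things that resemble listed ones, but are neither listed nor needed, are in the scene too. What is shaped like the part that bears jar_a_mid but yellow is not meant. Leave any purple look-alike of the part that bears bottle_b_mid alone.

How it is judged:
By the outcome, as a careful person would: the job done as asked, in the order asked, and still so for the second after the job is handed in, with the robot touching nothing.
It also fails if it takes over 136 s, if anything falls off the work surface, if the arm or the gripper's body presses on something with over 40 N, if the wrist force passes 120 N, or if a joint passes its speed limit or range.

## Working session

There is one attempt and no reset: what is moved stays moved. The work goes in short steps, Python scripts to look and compute and a tool call to move; the robot and the scene stay as the last step left them, time stands still between calls to the robot, and variables do not carry over. Pictures are saved under pics/ and viewed, at most 14 in all, crops included, and the job is handed in when it is done.

Besides the shell and the picture viewer there is one more tool, called after "Call:" as a command line: name --argument value ..., lists and objects as JSON in quotes. move_arm: Moves the arm, as the interface text tells. Its arguments: {"type":"object","properties":{"series":{"type":"array"}},"required":["series"]}

```bash
mkdir -p pics; ls
cat > h.py <<'E'
from station import r
import numpy as np, cv2
def cap(n,f=None):
    c=r.capture(n)
    if f: cv2.imwrite('pics/'+f,cv2.cvtColor(c['img'],cv2.COLOR_RGB2BGR))
    return c
def world(c,px,z):
    R=np.array(c['orientation']);o=np.array(c['origin'])
    d=R@np.array([(px[0]-c['cx'])/c['fx'],-(px[1]-c['cy'])/c['fy'],-1])
    return o+d*(z-o[2])/d[2]
E
python3 - <<'E'
from h import *
for n in('top','side'):
    c=cap(n,n+'0.png'); print(n,c.keys(),np.round(c['origin'],3),np.round(c['orientation'],3).tolist(),c['fx'])
    for t,z in [('bottle_a_mid',.05),('jar_a_mid',.032),('chisel_grip',.013),('bottle_rack',0),('jar_tray',0),('tool_tray',0),('water_cup',0),('jackal_head',0)]:
        for d in r.pinpoint(t,n): print(t,round(d['score'],2),np.round(d['centre']),np.round(world(c,d['centre'],z),3))
s=r.sense();print(s['time_s'],s['tcp_pos'],np.round(s['ee_rot'],3).tolist(),s['gripper_width'])
E
```

```text
pics
top dict_keys(['img', 'fx', 'fy', 'cx', 'cy', 'origin', 'orientation']) [ 0.254 -0.009  1.613] [[0.007, 0.984, -0.179], [-1.0, 0.007, 0.001], [0.002, 0.179, 0.984]] 531.629655122333
bottle_a_mid 0.69 [432. 291.] [ 0.386 -0.339  0.05 ]
jar_a_mid 0.75 [326. 258.] [ 0.484 -0.028  0.032]
jar_a_mid 0.53 [354. 238.] [ 0.544 -0.111  0.032]
bottle_rack 0.96 [307. 209.] [0.642 0.031 0.   ]
jar_tray 0.67 [406. 224.] [ 0.595 -0.276  0.   ]
tool_tray 0.74 [229. 229.] [0.576 0.272 0.   ]
water_cup 0.79 [162. 248.] [0.516 0.476 0.   ]
jackal_head 0.79 [476. 246.] [ 0.527 -0.491  0.   ]
side dict_keys(['img', 'fx', 'fy', 'cx', 'cy', 'origin', 'orientation']) [-0.725 -0.435  1.153] [[0.329, 0.597, -0.732], [-0.944, 0.22, -0.244], [0.016, 0.772, 0.636]] 586.7622880563631
bottle_a_mid 0.77 [418. 299.] [ 0.379 -0.343  0.05 ]
jar_a_mid 0.84 [354. 247.] [ 0.542 -0.121  0.032]
jar_a_mid 0.81 [313. 256.] [ 0.464 -0.02   0.032]
chisel_grip 0.84 [364. 274.] [ 0.462 -0.175  0.013]
chisel_grip 0.18 [314. 252.] [ 0.5   -0.011  0.013]
bottle_rack 0.56 [317. 222.] [0.652 0.034 0.   ]
bottle_rack 0.2 [192. 234.] [0.464 0.373 0.   ]
jar_tray 0.59 [406. 255.] [ 0.599 -0.268  0.   ]
tool_tray 0.97 [242. 217.] [0.595 0.264 0.   ]
water_cup 0.74 [170. 217.] [0.515 0.478 0.   ]
jackal_head 0.35 [366. 276.] [ 0.469 -0.179  0.   ]
0.9 [ 0.16478542 -0.60285249  0.22256868] [[-0.965, -0.264, 0.0], [-0.264, 0.965, -0.0], [-0.0, -0.0, -1.0]] 1.0039059173501297
```

Run:
```python
import cv2
a=cv2.imread('pics/top0.png')[170:370,130:530];cv2.imwrite('pics/tc.png',cv2.resize(a,(800,400),interpolation=cv2.INTER_CUBIC))
a=cv2.imread('pics/side0.png')[170:370,130:530];cv2.imwrite('pics/sc.png',cv2.resize(a,(800,400),interpolation=cv2.INTER_CUBIC))
```

```text
(no output)
```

View pics/tc.png

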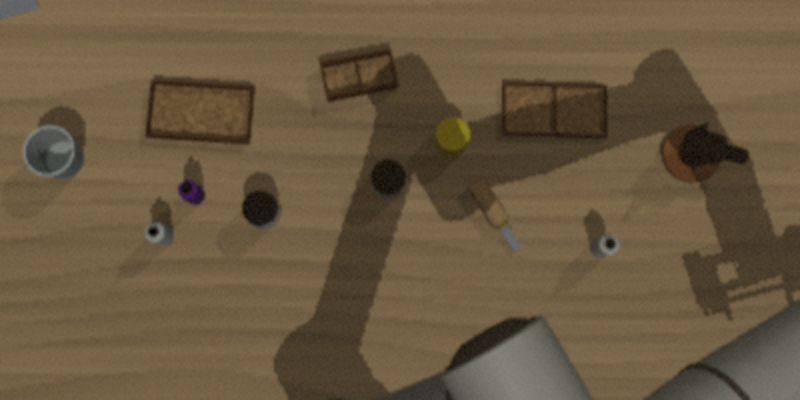

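View pics/sc.png

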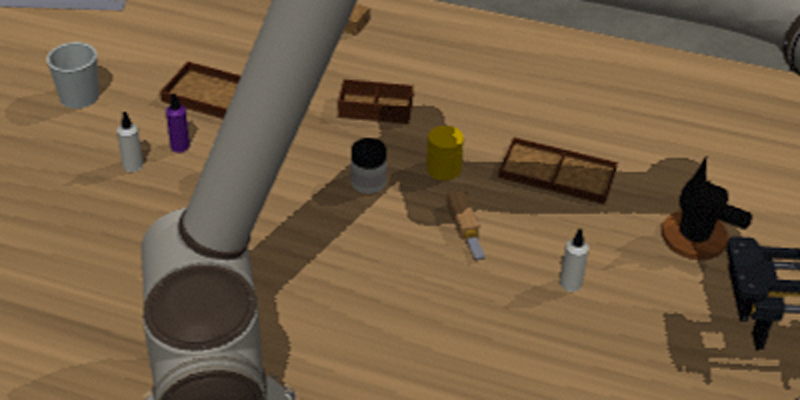

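The top crop shows white bottles at (155,233) and (607,245), and black-lidded jars at (388,177) and (260,208). The yellow decoy jar is at (453,135), the purple decoy bottle at (190,190), and the chisel at (497,212) with its blade to the lower right. The holders run along the upper row. The side crop agrees with this.

Run:
```python
from h import *
c=cap('top')
f=lambda u,v:(130+u/2,170+v/2)
for n,p,z in [('botR',(609,244),.085),('botL',(154,231),.085),('purple',(185,186),.085),('jarR',(388,177),.064),('jarL',(260,208),.064),('yellow',(453,133),.064),
 ('ch_back',(480,185),.02),('ch_mid',(495,209),.02),('ch_tip',(516,249),.005)]: print(n,np.round(world(c,f(*p),z),3))
for t,h in [('bottle_rack',.032),('jar_tray',.014),('tool_tray',.02),('bottle_a_mid',.05),('jar_a_mid',.032),('chisel_grip',.013)]:
  for n in('top','side'):
    c=cap(n)
    for d in r.cut_out(t,n):
        m=d['pixels'].astype(np.uint8);y,x=np.nonzero(m)
        q=np.array([world(c,p,h)[:2] for p in zip(x,y)],np.float32)
        rc=cv2.minAreaRect(q)
        pts=cv2.boxPoints(rc)
        v=np.linalg.svd(q-q.mean(0),full_matrices=False)[2][0]
        print(t,n,round(d['score'],2),len(x),'ctr',np.round(rc[0],3),'size',np.round(rc[1],3),'ang',round(rc[2],1),'mean',np.round(q.mean(0),3),'pca',np.round(v,2))
```

```text
botR [ 0.379 -0.339  0.085]
botL [0.393 0.314 0.085]
purple [0.459 0.272 0.085]
jarR [ 0.477 -0.022  0.064]
jarL [0.43  0.165 0.064]
yellow [ 0.544 -0.118  0.064]
ch_back [ 0.472 -0.161  0.02 ]
ch_mid [ 0.436 -0.184  0.02 ]
ch_tip [ 0.377 -0.216  0.005]
bottle_rack top 0.7 270 ctr [ 0.482 -0.022] size [0.058 0.048] ang 0.4 mean [ 0.481 -0.022] pca [-1.    0.05]
bottle_rack top 0.61 747 ctr [0.643 0.022] size [0.067 0.115] ang 12.1 mean [0.642 0.022] pca [-0.23  0.97]
bottle_rack side 0.79 731 ctr [0.625 0.023] size [0.101 0.117] ang 12.0 mean [0.623 0.024] pca [ 0.06 -1.  ]
bottle_rack side 0.38 1187 ctr [ 0.564 -0.276] size [0.16  0.098] ang 88.8 mean [ 0.563 -0.276] pca [ 0.01 -1.  ]
jar_tray top 0.71 1427 ctr [ 0.593 -0.277] size [0.166 0.085] ang 88.6 mean [ 0.592 -0.277] pca [-0.02 -1.  ]
jar_tray side 0.84 1123 ctr [ 0.585 -0.274] size [0.159 0.096] ang 88.5 mean [ 0.584 -0.276] pca [-0.01 -1.  ]
jar_tray side 0.71 289 ctr [ 0.412 -0.336] size [0.116 0.03 ] ang 4.8 mean [ 0.406 -0.337] pca [-1.   -0.09]
tool_tray top 0.89 1534 ctr [0.583 0.266] size [0.161 0.094] ang 86.5 mean 
[... 433 characters left out ...]
ean [ 0.369 -0.34 ] pca [-1.  -0.1]
jar_a_mid top 0.62 264 ctr [ 0.48  -0.022] size [0.055 0.048] ang 0.4 mean [ 0.481 -0.022] pca [-1.   -0.02]
jar_a_mid top 0.5 265 ctr [ 0.548 -0.119] size [0.048 0.056] ang 89.9 mean [ 0.548 -0.119] pca [-0.94  0.33]
jar_a_mid side 0.86 455 ctr [ 0.48  -0.018] size [0.118 0.052] ang 20.2 mean [ 0.477 -0.018] pca [-0.95 -0.31]
jar_a_mid side 0.72 431 ctr [ 0.545 -0.112] size [0.118 0.051] ang 16.1 mean [ 0.543 -0.113] pca [-0.97 -0.25]
chisel_grip top 0.68 309 ctr [ 0.429 -0.185] size [0.121 0.029] ang 32.1 mean [ 0.435 -0.181] pca [-0.84 -0.54]
chisel_grip side 0.61 318 ctr [ 0.43  -0.178] size [0.131 0.033] ang 32.3 mean [ 0.434 -0.176] pca [-0.86 -0.51]
```

```bash
cat >> h.py <<'E'
def Rz(yaw):  # tool pointing down, tool y at world angle yaw (deg)
    a=np.radians(yaw); y=np.array([np.cos(a),np.sin(a),0]); z=np.array([0,0,-1.])
    return np.c_[np.cross(y,z),y,z]
def plan(wps):
    """wps: (x,y,z,yaw,open,max mm per row) moves or ('hold',n,open)"""
    s=r.sense(); p=np.array(s['tcp_pos']); R=np.array(s['ee_rot']); yaw=np.degrees(np.arctan2(R[1,1],R[0,1]))
    print('now',round(s['time_s'],1),np.round(p,4),'yaw',round(yaw,2),'tilt',np.round(R[:,2],3),'w',round(s['gripper_width'],3),'F',np.round(s['wrist_force'],1),'gf',round(s['gripper_force'],1))
    rows=[]
    for w in wps:
        if w[0]=='hold': rows+=[[[0,0,0],[0,0,0],w[2]]]*w[1]; continue
        t=np.array(w[:3]); dy=(w[3]-yaw+180)%360-180; yt=yaw+dy
        n=max(1,int(np.ceil(max(np.linalg.norm(t-p)*1000/w[5],abs(dy)/5.5-1e-3))))
        for k in range(n,0,-1):
            st=(t-p)/k; u=np.round(Rz(yaw).T@st/.5,3)+0.; a=np.round(-np.radians((yt-yaw)/k)/.1,2)+0.
            p=p+Rz(yaw)@u*.5; yaw-=np.degrees(a*.1)
            rows.append([[0,0,float(a)],[float(i) for i in u],w[4]])
    for i in range(0,len(rows),12): print(str(rows[i:i+12]).replace(' ','').replace('0.0,','0,'))
E
python3 -c "
from h import *
plan([(.38,-.339,.2,192,1,42)])"
```

```text
now 2.1 [ 0.1648 -0.6028  0.2225] yaw 105.29 tilt [-0.  0. -1.] w 1.001 F [ 0.1  0.2 -0.3] gf 0.0
[[[0,0,-0.95],[-0.035,0.025,0.003],1],[[0,0,-0.95],[-0.037,0.021,0.003],1],[[0,0,-0.95],[-0.039,0.018,0.003],1],[[0,0,-0.94],[-0.04,0.014,0.003],1],[[0,0,-0.95],[-0.041,0.01,0.003],1],[[0,0,-0.94],[-0.042,0.006,0.003],1],[[0,0,-0.95],[-0.042,0.002,0.003],1],[[0,0,-0.94],[-0.043,-0.002,0.003],1],[[0,0,-0.95],[-0.042,-0.006,0.003],1],[[0,0,-0.94],[-0.041,-0.01,0.003],1],[[0,0,-0.95],[-0.04,-0.013,0.003],1],[[0,0,-0.94],[-0.039,-0.017,0.002],1]]
[[[0,0,-0.95],[-0.037,-0.021,0.003],1],[[0,0,-0.94],[-0.035,-0.024,0.002],1],[[0,0,-0.95],[-0.033,-0.028,0.003],1],[[0,0,-0.94],[-0.03,-0.031,0.002],1]]
```

Call:
move_arm --series '[[[0, 0, -0.95], [-0.035, 0.025, 0.003], 1], [[0, 0, -0.95], [-0.037, 0.021, 0.003], 1], [[0, 0, -0.95], [-0.039, 0.018, 0.003], 1], [[0, 0, -0.94], [-0.04, 0.014, 0.003], 1], [[0, 0, -0.95], [-0.041, 0.01, 0.003], 1], [[0, 0, -0.94], [-0.042, 0.006, 0.003], 1], [[0, 0, -0.95], [-0.042, 0.002, 0.003], 1], [[0, 0, -0.94], [-0.043, -0.002, 0.003], 1], [[0, 0, -0.95], [-0.042, -0.006, 0.003], 1], [[0, 0, -0.94], [-0.041, -0.01, 0.003], 1], [[0, 0, -0.95], [-0.04, -0.013, 0.003], 1], [[0, 0, -0.94], [-0.039, -0.017, 0.002], 1]]'

```text
time_s: 3.35
tcp_pos: [0.3265, -0.4047, 0.2051]
ee_rot: [[-0.164, -0.986, 0.0], [-0.986, 0.164, -0.0], [0.0, -0.0, -1.0]]
wrist_force: [-0.0, -0.2, 0.0]
gripper_width: 1.001
gripper_force: 0.0
```

Call:
move_arm --series '[[[0, 0, -0.95], [-0.037, -0.021, 0.003], 1], [[0, 0, -0.94], [-0.035, -0.024, 0.002], 1], [[0, 0, -0.95], [-0.033, -0.028, 0.003], 1], [[0, 0, -0.94], [-0.03, -0.031, 0.002], 1], [[0, 0, 0], [0, 0, 0], 1], [[0, 0, 0], [0, 0, 0], 1]]'

```text
time_s: 3.95
tcp_pos: [0.3802, -0.3388, 0.2002]
ee_rot: [[0.207, -0.978, 0.0], [-0.978, -0.207, -0.0], [0.0, 0.0, -1.0]]
wrist_force: [0.5, -1.2, 0.3]
gripper_width: 1.0
gripper_force: 0.0
```

```bash
python3 -c "
from h import *
c=cap('side','s1.png');cap('top','t1.png')
a=cv2.imread('pics/s1.png')[170:370,130:530];b=cv2.imread('pics/t1.png')[170:370,130:530]
cv2.imwrite('pics/v1.png',cv2.resize(np.vstack([b,a]),(600,600),interpolation=cv2.INTER_CUBIC))
print(r.sense()['joints'])
plan([(.38,-.339,.036,192,1,30),('hold',7,.2),(.38,-.339,.19,192,.2,30)])"
```

```text
[-2.34910696e+01  1.18431451e+01 -1.75322062e+01  7.92380017e-03
 -6.06262076e+01  3.53812476e+01]
now 4.0 [ 0.3797 -0.3393  0.2001] yaw -168.11 tilt [-0. -0. -1.] w 1.0 F [-0.2 -0.1  0.6] gf 0.0
[[[0,0,0.0],[0,0,0.055],1],[[0,0,0.0],[0,0,0.055],1],[[0,0,0.0],[0,0,0.055],1],[[0,0,-0.01],[0,0,0.054],1],[[0,0,0.0],[0,0,0.055],1],[[0,0,-0.01],[-0.001,-0.001,0.054],1],[[0,0,0],[0,0,0],0.2],[[0,0,0],[0,0,0],0.2],[[0,0,0],[0,0,0],0.2],[[0,0,0],[0,0,0],0.2],[[0,0,0],[0,0,0],0.2],[[0,0,0],[0,0,0],0.2]]
[[[0,0,0],[0,0,0],0.2],[[0,0,0.0],[0,0,-0.051],0.2],[[0,0,0.0],[0,0,-0.051],0.2],[[0,0,0.0],[0,0,-0.051],0.2],[[0,0,0.0],[0,0,-0.052],0.2],[[0,0,0.0],[0,0,-0.051],0.2],[[0,0,0.0],[0,0,-0.052],0.2]]
```

View pics/v1.png

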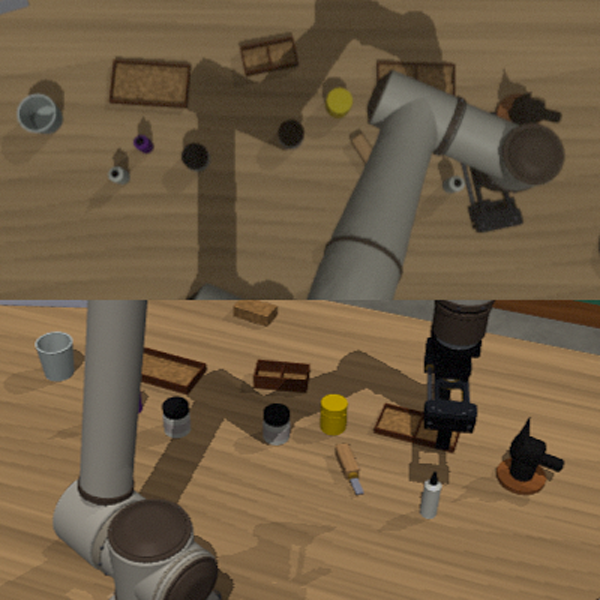

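The side half shows the fingers at (443,445), directly above the right-hand bottle at (430,495). The top half agrees once parallax is allowed for, so I'll grasp.

Call:
move_arm --series '[[[0, 0, 0], [0, 0, 0.055], 1], [[0, 0, 0], [0, 0, 0.055], 1], [[0, 0, 0], [0, 0, 0.055], 1], [[0, 0, 0], [0, 0, 0.055], 1], [[0, 0, 0], [0, 0, 0.055], 1], [[0, 0, 0], [0, 0, 0.054], 1], [[0, 0, 0], [0, 0, 0], 0.2], [[0, 0, 0], [0, 0, 0], 0.2], [[0, 0, 0], [0, 0, 0], 0.2], [[0, 0, 0], [0, 0, 0], 0.2], [[0, 0, 0], [0, 0, 0], 0.2], [[0, 0, 0], [0, 0, 0], 0.2]]'

```text
time_s: 5.25
tcp_pos: [0.3805, -0.3391, 0.0363]
ee_rot: [[0.207, -0.978, 0.001], [-0.978, -0.208, -0.001], [0.001, -0.001, -1.0]]
wrist_force: [-1.0, -0.1, -0.1]
gripper_width: 0.536
gripper_force: 0.0
```

Call:
move_arm --series '[[[0, 0, 0], [0, 0, 0], 0.2], [[0, 0, 0], [0, 0, 0], 0.2], [[0, 0, 0], [0, 0, -0.03], 0.2], [[0, 0, 0], [0, 0, -0.05], 0.2], [[0, 0, 0], [0, 0, -0.05], 0.2], [[0, 0, 0], [0, 0, -0.05], 0.2], [[0, 0, 0], [0, 0, -0.05], 0.2], [[0, 0, 0], [0, 0, -0.05], 0.2], [[0, 0, 0], [0, 0, -0.03], 0.2], [[0, 0, 0], [0, 0, 0], 0.2]]'

```text
time_s: 6.25
tcp_pos: [0.3812, -0.3395, 0.1928]
ee_rot: [[0.208, -0.978, 0.005], [-0.978, -0.208, -0.002], [0.003, -0.004, -1.0]]
wrist_force: [0.7, 0.3, -0.5]
gripper_width: 0.339
gripper_force: 30.0
```

```bash
python3 -c "
from h import *
plan([(.651,-.004,.195,192,.2,40),(.651,-.004,.041,192,.2,25)])"
```

```text
now 6.2 [ 0.3812 -0.3395  0.1928] yaw -168.01 tilt [ 0.005 -0.002 -1.   ] w 0.339 F [ 0.7  0.3 -0.5] gf 30.0
[[[0,0,0.0],[-0.049,-0.061,0.0],0.2],[[0,0,0.0],[-0.05,-0.061,0.0],0.2],[[0,0,0.0],[-0.049,-0.061,0.0],0.2],[[0,0,0.0],[-0.05,-0.061,-0.001],0.2],[[0,0,0.0],[-0.049,-0.06,0.0],0.2],[[0,0,0.0],[-0.05,-0.061,-0.001],0.2],[[0,0,0.0],[-0.049,-0.06,0.0],0.2],[[0,0,0.0],[-0.05,-0.061,-0.001],0.2],[[0,0,0.0],[-0.049,-0.06,0.0],0.2],[[0,0,0.0],[-0.05,-0.061,-0.001],0.2],[[0,0,0.0],[-0.049,-0.06,0.0],0.2],[[0,0,0.0],[0,0,0.044],0.2]]
[[[0,0,0.0],[0,0,0.044],0.2],[[0,0,0.0],[0,0,0.044],0.2],[[0,0,0.0],[0,0,0.044],0.2],[[0,0,0.0],[0,0,0.044],0.2],[[0,0,0.0],[0,0,0.044],0.2],[[0,0,0.0],[0,0,0.044],0.2]]
```

```bash
cat >> h.py <<'E'
def proj(c,P):
    R=np.array(c['orientation']);q=(np.atleast_2d(P)-np.array(c['origin']))@R
    return np.c_[c['cx']+c['fx']*q[:,0]/-q[:,2],c['cy']+c['fy']*q[:,1]/q[:,2]]
T={'rack':(.645,.023,12,.029,.056,.032),'jar':(.594,-.277,-1.4,.041,.080,.014),'tool':(.585,.267,-3.5,.044,.079,.02)}
def corners(k,dz=None):
    x,y,a,hx,hy,h=T[k];a=np.radians(a);u=np.array([np.cos(a),np.sin(a)]);v=np.array([-u[1],u[0]])
    return [np.r_[np.array([x,y])+i*hx*u+j*hy*v,h if dz is None else dz] for i,j in((1,1),(1,-1),(-1,-1),(-1,1))]
E
python3 - <<'E'
from h import *
out=[]
for n,f in(('top','top0.png'),('side','s1.png')):
    c=cap(n);im=cv2.imread('pics/'+f);S=5
    for k in T:
        q=proj(c,corners(k));ctr=q.mean(0).astype(int);x0,y0=ctr-[32,24]
        a=cv2.resize(im[y0:y0+48,x0:x0+64],None,fx=4,fy=4,interpolation=cv2.INTER_CUBIC)
        for z,col in((None,(0,255,0)),(0,(255,255,0))):
            p=((proj(c,corners(k,z))-[x0,y0]+.5)*4).astype(np.int32); cv2.polylines(a,[p],True,col,1)
        out.append(a)
cv2.imwrite('pics/ov.png',np.vstack([np.hstack(out[:3]),np.hstack(out[3:])]))
E
```

```text
(no output)
```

View pics/ov.png

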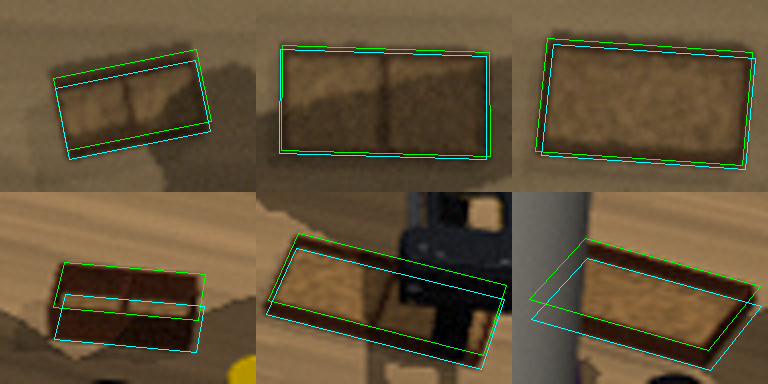

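The overlays match the holder outlines to within about a pixel. Only the rack needs a shift, about 2 mm in +y. Lowering the bottle into its bay.

Call:
move_arm --series '[[[0, 0, 0], [-0.03, -0.04, 0], 0.2], [[0, 0, 0], [-0.054, -0.061, 0], 0.2], [[0, 0, 0], [-0.05, -0.061, 0], 0.2], [[0, 0, 0], [-0.05, -0.061, 0], 0.2], [[0, 0, 0], [-0.05, -0.06, 0], 0.2], [[0, 0, 0], [-0.05, -0.061, 0], 0.2], [[0, 0, 0], [-0.05, -0.06, 0], 0.2], [[0, 0, 0], [-0.05, -0.061, 0], 0.2], [[0, 0, 0], [-0.05, -0.06, 0], 0.2], [[0, 0, 0], [-0.05, -0.061, 0], 0.2], [[0, 0, 0], [-0.05, -0.06, 0], 0.2], [[0, 0, 0], [-0.014, -0.02, 0], 0.2]]'

```text
time_s: 7.55
tcp_pos: [0.65, 0.0011, 0.1876]
ee_rot: [[0.21, -0.978, -0.003], [-0.978, -0.21, -0.0], [-0.0, 0.003, -1.0]]
wrist_force: [0.2, -0.8, -0.2]
gripper_width: 0.333
gripper_force: 30.0
```

Call:
move_arm --series '[[[0, 0, 0], [0, 0, 0], 0.2], [[0, 0, 0], [0, 0, 0.04], 0.2], [[0, 0, 0], [0, 0, 0.04], 0.2], [[0, 0, 0], [0, 0, 0.04], 0.2], [[0, 0, 0], [0, 0, 0.04], 0.2], [[0, 0, 0], [0, 0, 0.04], 0.2], [[0, 0, 0], [0, 0, 0.04], 0.2], [[0, 0, 0], [0, 0, 0.04], 0.2], [[0, 0, 0], [0, 0, 0], 0.2], [[0, 0, 0], [0, 0, 0], 0.2]]'

```text
time_s: 8.55
tcp_pos: [0.6483, -0.003, 0.0505]
ee_rot: [[0.207, -0.978, -0.001], [-0.978, -0.207, -0.001], [0.0, 0.001, -1.0]]
wrist_force: [0.3, 1.1, -0.2]
gripper_width: 0.334
gripper_force: 30.0
```

```bash
python3 -c "
from h import *
cap('top','t2.png');cap('side','s2.png')
plan([(.650,-.002,.041,192,.2,10)])"
```

```text
now 8.7 [ 0.6495 -0.0023  0.0519] yaw -168.04 tilt [ 0.002  0.    -1.   ] w 0.336 F [-0.5  0.4  0.8] gf 30.0
[[[0,0,0.0],[0,-0.001,0.011],0.2],[[0,0,-0.01],[0,0,0.011],0.2]]
```

Call:
move_arm --series '[[[0, 0, 0], [0, 0, 0.012], 0.2], [[0, 0, 0], [0, 0, 0.01], 0.2], [[0, 0, 0], [0, 0, 0], 0.2], [[0, 0, 0], [0, 0, 0], 0.6], [[0, 0, 0], [0, 0, 0], 0.6], [[0, 0, 0], [0, 0, 0], 0.6], [[0, 0, 0], [0, 0, -0.04], 0.6], [[0, 0, 0], [0, 0, -0.08], 0.6], [[0, 0, 0], [0, 0, -0.08], 0.6], [[0, 0, 0], [0, 0, -0.08], 0.6], [[0, 0, 0], [0, 0, -0.04], 0.7]]'

```text
time_s: 9.75
tcp_pos: [0.6506, -0.0017, 0.2042]
ee_rot: [[0.208, -0.978, 0.007], [-0.978, -0.208, 0.0], [0.001, -0.007, -1.0]]
wrist_force: [0.2, 0.4, -0.5]
gripper_width: 0.634
gripper_force: 0.0
```

```bash
python3 -c "
from h import *
c=cap('side')
for p in((193,228),(418.5,286.5),(218,218)):print(world(c,p,.1))
plan([(.393,.314,.2,192,.7,42),(.393,.314,.036,192,.7,30)])"
```

```text
[0.38594497 0.31343151 0.1       ]
[ 0.37383137 -0.3386276   0.1       ]
[0.45193103 0.26799826 0.1       ]
now 9.8 [ 0.6518 -0.0017  0.2068] yaw -167.97 tilt [ 0.011  0.001 -1.   ] w 0.66 F [ 1.  -0.2  3.1] gf 0.0
[[[0,0,0.0],[-0.073,0.037,0.001],0.7],[[0,0,0.0],[-0.072,0.038,0.001],0.7],[[0,0,0.0],[-0.073,0.037,0.001],0.7],[[0,0,0.0],[-0.072,0.038,0.002],0.7],[[0,0,0.0],[-0.073,0.037,0.001],0.7],[[0,0,0.0],[-0.072,0.038,0.002],0.7],[[0,0,0.0],[-0.073,0.037,0.001],0.7],[[0,0,0.0],[-0.072,0.038,0.002],0.7],[[0,0,0.0],[-0.073,0.037,0.001],0.7],[[0,0,0.01],[-0.072,0.038,0.002],0.7],[[0,0,0.0],[0,0,0.055],0.7],[[0,0,0.0],[0,0,0.055],0.7]]
[[[0,0,0.0],[0,0,0.054],0.7],[[0,0,0.0],[0,0,0.055],0.7],[[0,0,0.0],[0,0,0.054],0.7],[[0,0,0.0],[0,0,0.055],0.7]]
```

Call:
move_arm --series '[[[0, 0, 0], [-0.073, 0.038, 0], 0.7], [[0, 0, 0], [-0.073, 0.038, 0], 0.7], [[0, 0, 0], [-0.073, 0.038, 0], 0.7], [[0, 0, 0], [-0.073, 0.038, 0], 0.7], [[0, 0, 0], [-0.073, 0.038, 0], 0.7], [[0, 0, 0], [-0.072, 0.038, 0], 0.7], [[0, 0, 0], [-0.072, 0.037, 0], 0.7], [[0, 0, 0], [-0.072, 0.037, 0], 0.7], [[0, 0, 0], [-0.072, 0.037, 0], 0.7], [[0, 0, 0], [-0.072, 0.037, 0], 0.7], [[0, 0, 0], [0, 0, 0], 0.7], [[0, 0, 0], [0, 0, 0], 0.7]]'

```text
time_s: 11.0
tcp_pos: [0.3892, 0.3142, 0.1993]
ee_rot: [[0.21, -0.978, -0.0], [-0.978, -0.21, -0.0], [0.0, 0.0, -1.0]]
wrist_force: [-0.3, -0.6, 0.0]
gripper_width: 0.7
gripper_force: 0.0
```

```bash
python3 -c "
from h import *
cap('side','s3.png');cap('top','t3.png')
a=cv2.imread('pics/s3.png')[170:370,130:530];b=cv2.imread('pics/t3.png')[170:370,130:530]
cv2.imwrite('pics/v3.png',cv2.resize(np.vstack([b,a]),(600,600),interpolation=cv2.INTER_CUBIC))
plan([(.391,.314,.2,192,.7,42),(.391,.314,.036,192,.7,30)])"
```

```text
now 11.1 [0.39   0.3132 0.1993] yaw -168.06 tilt [-0.    -0.001 -1.   ] w 0.702 F [-0.4  0.1  0.3] gf 0.0
[[[0,0,-0.01],[-0.001,-0.002,-0.001],0.7],[[0,0,0.0],[0,0,0.055],0.7],[[0,0,0.0],[0,0,0.055],0.7],[[0,0,0.0],[0,0,0.054],0.7],[[0,0,0.0],[0,0,0.055],0.7],[[0,0,0.0],[0,0,0.054],0.7],[[0,0,0.0],[0,0,0.055],0.7]]
```

View pics/v3.png

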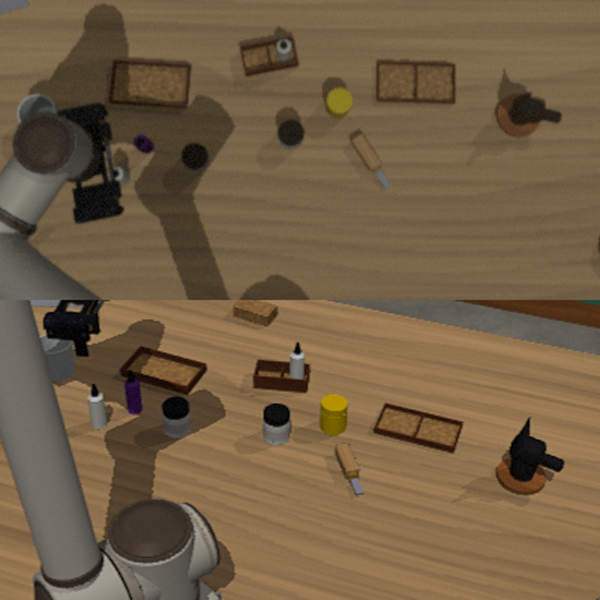

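The first bottle stands upright in the rack's right bay at (283,47). The gripper is above the left bottle and the purple decoy is clear of it.

Call:
move_arm --series '[[[0, 0, 0], [0, -0.002, 0.05], 0.7], [[0, 0, 0], [0, 0, 0.055], 0.7], [[0, 0, 0], [0, 0, 0.055], 0.7], [[0, 0, 0], [0, 0, 0.055], 0.7], [[0, 0, 0], [0, 0, 0.055], 0.7], [[0, 0, 0], [0, 0, 0.055], 0.7], [[0, 0, 0], [0, 0, 0], 0.7], [[0, 0, 0], [0, 0, 0], 0.2], [[0, 0, 0], [0, 0, 0], 0.2], [[0, 0, 0], [0, 0, 0], 0.2], [[0, 0, 0], [0, 0, 0], 0.2], [[0, 0, 0], [0, 0, 0], 0.2]]'

```text
time_s: 12.3
tcp_pos: [0.3912, 0.3145, 0.0379]
ee_rot: [[0.208, -0.978, 0.001], [-0.978, -0.208, 0.002], [-0.001, -0.001, -1.0]]
wrist_force: [-0.9, 0.3, -0.5]
gripper_width: 0.329
gripper_force: 30.1
```

Call:
move_arm --series '[[[0, 0, 0], [0, 0, 0], 0.2], [[0, 0, 0], [0, 0, 0], 0.2], [[0, 0, 0], [0, 0, -0.03], 0.2], [[0, 0, 0], [0, 0, -0.05], 0.2], [[0, 0, 0], [0, 0, -0.05], 0.2], [[0, 0, 0], [0, 0, -0.05], 0.2], [[0, 0, 0], [0, 0, -0.05], 0.2], [[0, 0, 0], [0, 0, -0.05], 0.2], [[0, 0, 0], [0, 0, -0.04], 0.2], [[0, 0, 0], [0, 0, 0], 0.2], [[0, 0, 0], [0, 0, 0], 0.2]]'

```text
time_s: 13.4
tcp_pos: [0.3903, 0.3137, 0.1964]
ee_rot: [[0.207, -0.978, -0.001], [-0.978, -0.207, -0.0], [0.0, 0.001, -1.0]]
wrist_force: [0.2, -0.7, -1.8]
gripper_width: 0.339
gripper_force: 30.0
```

```bash
python3 -c "
from h import *
plan([(.639,.053,.195,192,.2,40)])"
```

```text
now 13.4 [0.3903 0.3137 0.1964] yaw -168.05 tilt [-0.001 -0.    -1.   ] w 0.339 F [ 0.2 -0.7 -1.8] gf 30.0
[[[0,0,0.0],[0.061,-0.038,0.0],0.2],[[0,0,0.0],[0.061,-0.038,0.0],0.2],[[0,0,0.0],[0.061,-0.038,0.0],0.2],[[0,0,0.0],[0.061,-0.038,0.0],0.2],[[0,0,0.0],[0.062,-0.038,0.0],0.2],[[0,0,0.0],[0.061,-0.038,0.001],0.2],[[0,0,0.0],[0.062,-0.038,0.0],0.2],[[0,0,0.0],[0.061,-0.038,0.001],0.2],[[0,0,0.0],[0.062,-0.037,0.0],0.2],[[0,0,-0.01],[0.061,-0.038,0.001],0.2]]
```

Call:
move_arm --series '[[[0, 0, 0], [0.04, -0.025, 0], 0.2], [[0, 0, 0], [0.061, -0.038, 0], 0.2], [[0, 0, 0], [0.061, -0.038, 0], 0.2], [[0, 0, 0], [0.061, -0.038, 0], 0.2], [[0, 0, 0], [0.062, -0.038, 0], 0.2], [[0, 0, 0], [0.061, -0.038, 0], 0.2], [[0, 0, 0], [0.062, -0.038, 0], 0.2], [[0, 0, 0], [0.061, -0.038, 0], 0.2], [[0, 0, 0], [0.062, -0.037, 0], 0.2], [[0, 0, 0], [0.061, -0.038, 0], 0.2], [[0, 0, 0], [0.021, -0.013, 0], 0.2], [[0, 0, 0], [0, 0, 0], 0.2]]'

```text
time_s: 14.6
tcp_pos: [0.6397, 0.052, 0.1942]
ee_rot: [[0.205, -0.979, -0.004], [-0.979, -0.205, -0.001], [0.0, 0.004, -1.0]]
wrist_force: [-0.4, 0.2, -0.1]
gripper_width: 0.335
gripper_force: 30.0
```

Call:
move_arm --series '[[[0, 0, 0], [0, 0, 0], 0.2], [[0, 0, 0], [0, 0, 0.04], 0.2], [[0, 0, 0], [0, 0, 0.05], 0.2], [[0, 0, 0], [0, 0, 0.05], 0.2], [[0, 0, 0], [0, 0, 0.05], 0.2], [[0, 0, 0], [0, 0, 0.05], 0.2], [[0, 0, 0], [0, 0, 0.04], 0.2], [[0, 0, 0], [0, 0, 0.02], 0.2], [[0, 0, 0], [0, 0, 0], 0.2], [[0, 0, 0], [0, 0, 0], 0.2]]'

```text
time_s: 15.6
tcp_pos: [0.6402, 0.0542, 0.048]
ee_rot: [[0.209, -0.978, 0.001], [-0.978, -0.209, 0.0], [0.0, -0.001, -1.0]]
wrist_force: [-0.8, -0.1, -0.6]
gripper_width: 0.336
gripper_force: 30.0
```

```bash
python3 -c "
from h import *
plan([(.639,.053,.042,192,.2,10)])"
```

```text
now 15.6 [0.6402 0.0542 0.048 ] yaw -167.95 tilt [ 0.001  0.    -1.   ] w 0.336 F [-0.8 -0.1 -0.6] gf 30.0
[[[0,0,0.01],[0.002,0.003,0.012],0.2]]
```

Call:
move_arm --series '[[[0, 0, 0], [0.001, 0.002, 0.01], 0.2], [[0, 0, 0], [0, 0, 0], 0.2], [[0, 0, 0], [0, 0, 0], 0.6], [[0, 0, 0], [0, 0, 0], 0.6], [[0, 0, 0], [0, 0, 0], 0.6], [[0, 0, 0], [0, 0, -0.04], 0.6], [[0, 0, 0], [0, 0, -0.08], 0.6], [[0, 0, 0], [0, 0, -0.08], 0.6], [[0, 0, 0], [0, 0, -0.08], 1], [[0, 0, 0], [0, 0, -0.03], 1], [[0, 0, 0], [0, 0, 0], 1], [[0, 0, 0], [0, 0, 0], 1]]'

```text
time_s: 16.8
tcp_pos: [0.6384, 0.0528, 0.1965]
ee_rot: [[0.207, -0.978, -0.001], [-0.978, -0.207, 0.0], [-0.001, 0.001, -1.0]]
wrist_force: [0.4, 0.6, -0.7]
gripper_width: 0.884
gripper_force: 0.0
```

```bash
python3 -c "
from h import *
plan([(.478,-.021,.18,192,1,42)])"
```

```text
now 16.8 [0.6384 0.0528 0.1965] yaw -168.05 tilt [-0.001  0.    -1.   ] w 0.884 F [ 0.4  0.6 -0.7] gf 0.0
[[[0,0,0.0],[0.016,0.069,0.007],1],[[0,0,0.0],[0.015,0.069,0.006],1],[[0,0,0.0],[0.016,0.069,0.007],1],[[0,0,0.0],[0.015,0.069,0.006],1],[[0,0,-0.01],[0.016,0.068,0.007],1]]
```

Call:
move_arm --series '[[[0, 0, 0], [0.016, 0.069, 0.007], 1], [[0, 0, 0], [0.016, 0.069, 0.007], 1], [[0, 0, 0], [0.016, 0.069, 0.007], 1], [[0, 0, 0], [0.015, 0.069, 0.006], 1], [[0, 0, 0], [0.015, 0.068, 0.006], 1], [[0, 0, 0], [0, 0, 0], 1], [[0, 0, 0], [0, 0, 0.06], 1], [[0, 0, 0], [0, 0, 0.06], 1], [[0, 0, 0], [0, 0, 0.04], 1], [[0, 0, 0], [0, 0, 0], 1], [[0, 0, 0], [0, 0, 0], 1]]'

```text
time_s: 17.9
tcp_pos: [0.4789, -0.0211, 0.1]
ee_rot: [[0.208, -0.978, -0.002], [-0.978, -0.208, -0.001], [0.001, 0.002, -1.0]]
wrist_force: [-0.3, -0.5, 0.8]
gripper_width: 0.999
gripper_force: 0.0
```

```bash
python3 -c "
from h import *
cap('side','s4.png');cap('top','t4.png')
a=cv2.imread('pics/s4.png')[170:370,130:530];b=cv2.imread('pics/t4.png')[170:370,130:530]
cv2.imwrite('pics/v4.png',cv2.resize(np.vstack([b,a]),(600,600),interpolation=cv2.INTER_CUBIC))
plan([(.478,-.021,.022,192,1,30)])"
```

```text
now 18.0 [ 0.4797 -0.0208  0.1013] yaw -168.0 tilt [ 0.002  0.    -1.   ] w 0.999 F [ 0.3 -0.7  0.2] gf 0.0
[[[0,0,0.0],[0,0.001,0.053],1],[[0,0,0.0],[0,0.001,0.053],1],[[0,0,0.0],[0,0.002,0.053],1]]
```

View pics/v4.png

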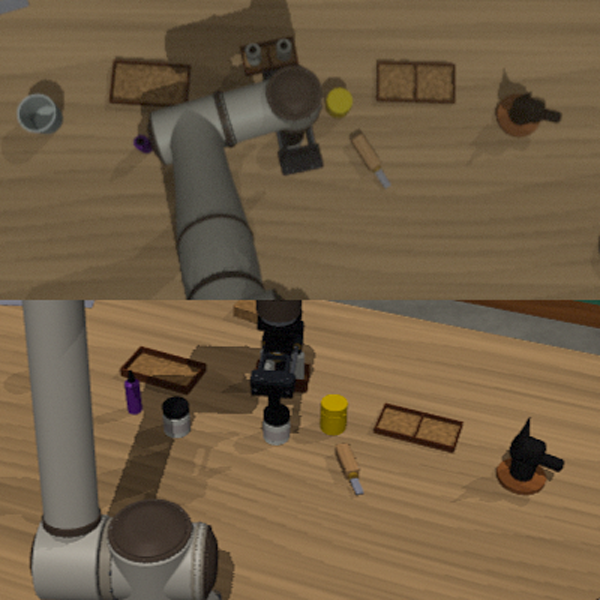

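Both bottles now stand in the rack bays at (253,50) and (283,47). The fingers are above the jar at (276,424) in the side half, so I'll descend and grip it.

Call:
move_arm --series '[[[0, 0, 0], [0, 0.002, 0.05], 1], [[0, 0, 0], [0, 0.001, 0.05], 1], [[0, 0, 0], [0, 0, 0.04], 1], [[0, 0, 0], [0, 0, 0.017], 1], [[0, 0, 0], [0, 0, 0], 1], [[0, 0, 0], [0, 0, 0], 0.4], [[0, 0, 0], [0, 0, 0], 0.4], [[0, 0, 0], [0, 0, 0], 0.4], [[0, 0, 0], [0, 0, 0], 0.4], [[0, 0, 0], [0, 0, 0], 0.4], [[0, 0, 0], [0, 0, 0], 0.4], [[0, 0, 0], [0, 0, 0], 0.4]]'

```text
time_s: 19.2
tcp_pos: [0.4775, -0.0213, 0.0223]
ee_rot: [[0.208, -0.978, 0.0], [-0.978, -0.208, 0.0], [0.0, -0.0, -1.0]]
wrist_force: [-1.1, -0.8, 3.1]
gripper_width: 0.593
gripper_force: 30.0
```

Call:
move_arm --series '[[[0, 0, 0], [0, 0, -0.03], 0.4], [[0, 0, 0], [0, 0, -0.05], 0.4], [[0, 0, 0], [0, 0, -0.05], 0.4], [[0, 0, 0], [0, 0, -0.05], 0.4], [[0, 0, 0], [0, 0, -0.05], 0.4], [[0, 0, 0], [0, 0, -0.02], 0.4], [[0, 0, 0], [0, 0, 0], 0.4], [[0, 0, 0], [0, 0, 0], 0.4]]'

```text
time_s: 20.0
tcp_pos: [0.4764, -0.0214, 0.1458]
ee_rot: [[0.207, -0.978, -0.002], [-0.978, -0.207, -0.0], [-0.0, 0.002, -1.0]]
wrist_force: [-0.8, 0.5, -1.0]
gripper_width: 0.593
gripper_force: 30.0
```

```bash
python3 -c "
from h import *
plan([(.595,-.238,.145,192,.4,35)])"
```

```text
now 20.0 [ 0.4764 -0.0214  0.1458] yaw -168.05 tilt [-0.002 -0.    -1.   ] w 0.593 F [-0.8  0.5 -1. ] gf 30.0
[[[0,0,0.0],[0.059,-0.018,0.0],0.4],[[0,0,0.0],[0.059,-0.018,0.0],0.4],[[0,0,0.0],[0.059,-0.018,0.0],0.4],[[0,0,0.0],[0.059,-0.018,0.0],0.4],[[0,0,0.0],[0.059,-0.018,0.0],0.4],[[0,0,0.0],[0.059,-0.017,0.001],0.4],[[0,0,0.0],[0.059,-0.018,0.0],0.4],[[0,0,-0.01],[0.06,-0.017,0.001],0.4]]
```

Call:
move_arm --series '[[[0, 0, 0], [0.04, -0.012, 0], 0.4], [[0, 0, 0], [0.06, -0.018, 0], 0.4], [[0, 0, 0], [0.06, -0.018, 0], 0.4], [[0, 0, 0], [0.06, -0.018, 0], 0.4], [[0, 0, 0], [0.06, -0.018, 0], 0.4], [[0, 0, 0], [0.06, -0.018, 0], 0.4], [[0, 0, 0], [0.06, -0.018, 0], 0.4], [[0, 0, 0], [0.05, -0.015, 0], 0.4], [[0, 0, 0], [0.023, -0.007, 0], 0.4], [[0, 0, 0], [0, 0, 0], 0.4], [[0, 0, 0], [0, 0, 0], 0.4]]'

```text
time_s: 21.1
tcp_pos: [0.5949, -0.2373, 0.1457]
ee_rot: [[0.207, -0.978, -0.003], [-0.978, -0.207, 0.001], [-0.001, 0.002, -1.0]]
wrist_force: [-0.1, 0.1, -0.9]
gripper_width: 0.589
gripper_force: 30.0
```

Call:
move_arm --series '[[[0, 0, 0], [0, 0, 0.04], 0.4], [[0, 0, 0], [0, 0, 0.05], 0.4], [[0, 0, 0], [0, 0, 0.05], 0.4], [[0, 0, 0], [0, 0, 0.05], 0.4], [[0, 0, 0], [0, 0, 0.03], 0.4], [[0, 0, 0], [0, 0, 0], 0.4], [[0, 0, 0], [0, 0, 0], 0.4]]'

```text
time_s: 21.8
tcp_pos: [0.5959, -0.2372, 0.0376]
ee_rot: [[0.209, -0.978, 0.0], [-0.978, -0.209, -0.0], [0.0, 0.0, -1.0]]
wrist_force: [1.2, 1.2, -0.6]
gripper_width: 0.586
gripper_force: 30.0
```

```bash
python3 -c "
from h import *
plan([(.595,-.238,.027,192,.4,10)])"
```

```text
now 21.8 [ 0.5959 -0.2372  0.0376] yaw -167.94 tilt [ 0. -0. -1.] w 0.586 F [ 1.2  1.2 -0.6] gf 30.0
[[[0,0,0.01],[0.001,0.001,0.011],0.4],[[0,0,0.0],[0,0.001,0.01],0.4]]
```

Call:
move_arm --series '[[[0, 0, 0], [0, 0, 0.011], 0.4], [[0, 0, 0], [0, 0, 0.009], 0.4], [[0, 0, 0], [0, 0, 0], 0.4], [[0, 0, 0], [0, 0, 0], 0.8], [[0, 0, 0], [0, 0, 0], 0.8], [[0, 0, 0], [0, 0, 0], 0.8], [[0, 0, 0], [0, 0, -0.05], 0.8], [[0, 0, 0], [0, 0, -0.08], 0.8], [[0, 0, 0], [0, 0, -0.08], 0.9], [[0, 0, 0], [0, 0, -0.09], 1], [[0, 0, 0], [0, 0, 0], 1], [[0, 0, 0], [0, 0, 0], 1]]'

```text
time_s: 23.0
tcp_pos: [0.5964, -0.238, 0.179]
ee_rot: [[0.207, -0.978, 0.004], [-0.978, -0.207, -0.0], [0.001, -0.004, -1.0]]
wrist_force: [-0.8, -0.2, -1.2]
gripper_width: 0.984
gripper_force: 0.0
```

```bash
python3 -c "
from h import *
c=cap('side')
for d in r.cut_out('jar_a_mid','side'): print(d['score'],world(c,d['centre'],.032))
plan([(.431,.165,.175,192,1,42)])"
```

```text
0.95 [ 0.53747737 -0.11690918  0.032     ]
now 23.1 [ 0.5951 -0.2377  0.176 ] yaw -168.05 tilt [-0.002  0.001 -1.   ] w 0.999 F [ 0.3  0.3 -0.1] gf 0.0
[[[0,0,0.0],[-0.078,0.014,0.0],1],[[0,0,0.0],[-0.078,0.014,0.0],1],[[0,0,0.0],[-0.078,0.014,0.0],1],[[0,0,0.0],[-0.078,0.014,0.0],1],[[0,0,0.0],[-0.078,0.014,0.0],1],[[0,0,0.0],[-0.078,0.014,0.0],1],[[0,0,0.0],[-0.078,0.014,0.0],1],[[0,0,0.0],[-0.077,0.014,0.001],1],[[0,0,0.0],[-0.078,0.014,0.0],1],[[0,0,0.0],[-0.077,0.014,0.001],1],[[0,0,-0.01],[-0.078,0.014,0.0],1]]
```

Call:
move_arm --series '[[[0, 0, 0], [-0.078, 0.014, 0], 1], [[0, 0, 0], [-0.078, 0.014, 0], 1], [[0, 0, 0], [-0.078, 0.014, 0], 1], [[0, 0, 0], [-0.078, 0.014, 0], 1], [[0, 0, 0], [-0.078, 0.014, 0], 1], [[0, 0, 0], [-0.078, 0.014, 0], 1], [[0, 0, 0], [-0.078, 0.014, 0], 1], [[0, 0, 0], [-0.077, 0.014, 0], 1], [[0, 0, 0], [-0.078, 0.014, 0], 1], [[0, 0, 0], [-0.077, 0.014, 0], 1], [[0, 0, 0], [-0.078, 0.014, 0], 1], [[0, 0, 0], [0, 0, 0], 1]]'

```text
time_s: 24.3
tcp_pos: [0.4301, 0.1675, 0.1759]
ee_rot: [[0.213, -0.977, -0.002], [-0.977, -0.213, -0.001], [0.001, 0.002, -1.0]]
wrist_force: [-0.2, -0.1, -0.4]
gripper_width: 0.997
gripper_force: 0.0
```

Call:
move_arm --series '[[[0, 0, 0], [0, 0, 0.05], 1], [[0, 0, 0], [0, 0, 0.06], 1], [[0, 0, 0], [0, 0, 0.04], 1], [[0, 0, 0], [0, 0, 0], 1], [[0, 0, 0], [0, 0, 0], 1]]'

```text
time_s: 24.8
tcp_pos: [0.4317, 0.1642, 0.1017]
ee_rot: [[0.207, -0.978, -0.001], [-0.978, -0.207, -0.002], [0.001, 0.002, -1.0]]
wrist_force: [0.2, -0.0, -0.2]
gripper_width: 1.0
gripper_force: 0.0
```

```bash
python3 -c "
from h import *
cap('side','s5.png');cap('top','t5.png')
a=cv2.imread('pics/s5.png')[170:370,130:530];b=cv2.imread('pics/t5.png')[170:370,130:530]
cv2.imwrite('pics/v5.png',cv2.resize(np.vstack([b,a]),(600,600),interpolation=cv2.INTER_CUBIC))
plan([(.431,.165,.022,192,1,30)])"
```

```text
now 24.9 [0.4325 0.1649 0.1029] yaw -168.03 tilt [ 0.001  0.001 -1.   ] w 1.001 F [-0.2  0.2  0.2] gf 0.0
[[[0,0,0.0],[0,0.001,0.054],1],[[0,0,0.0],[0,0.001,0.054],1],[[0,0,-0.01],[-0.001,0.001,0.054],1]]
```

View pics/v5.png

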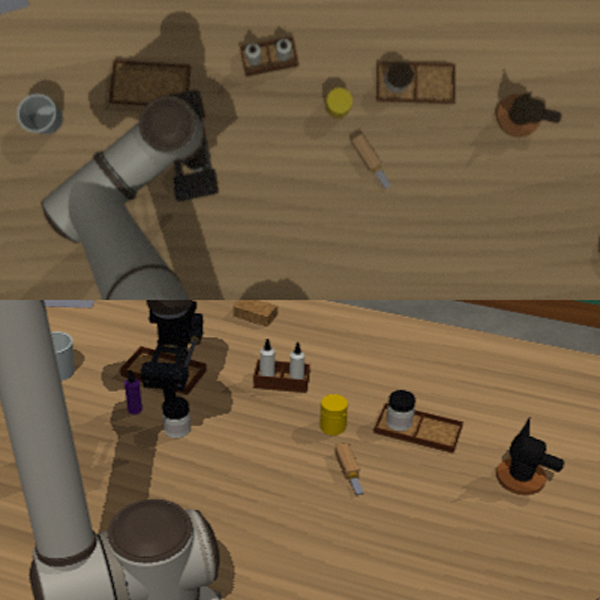

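The first jar stands in the tray's left bay at (400,76), and both bottles are upright. The gripper is over the second jar at (176,415) in the side half.

Call:
move_arm --series '[[[0, 0, 0], [0, 0.002, 0.05], 1], [[0, 0, 0], [0, 0.001, 0.05], 1], [[0, 0, 0], [0, 0, 0.04], 1], [[0, 0, 0], [0, 0, 0.02], 1], [[0, 0, 0], [0, 0, 0], 1], [[0, 0, 0], [0, 0, 0], 0.4], [[0, 0, 0], [0, 0, 0], 0.4], [[0, 0, 0], [0, 0, 0], 0.4], [[0, 0, 0], [0, 0, 0], 0.4], [[0, 0, 0], [0, 0, 0], 0.4], [[0, 0, 0], [0, 0, 0], 0.4], [[0, 0, 0], [0, 0, 0], 0.4]]'

```text
time_s: 26.1
tcp_pos: [0.4304, 0.1646, 0.0223]
ee_rot: [[0.208, -0.978, 0.0], [-0.978, -0.208, 0.0], [-0.0, -0.0, -1.0]]
wrist_force: [-1.2, 0.2, 2.7]
gripper_width: 0.59
gripper_force: 30.0
```

Call:
move_arm --series '[[[0, 0, 0], [0, 0, -0.03], 0.4], [[0, 0, 0], [0, 0, -0.05], 0.4], [[0, 0, 0], [0, 0, -0.06], 0.4], [[0, 0, 0], [0, 0, -0.06], 0.4], [[0, 0, 0], [0, 0, -0.06], 0.4], [[0, 0, 0], [0, 0, -0.03], 0.4], [[0, 0, 0], [0, 0, 0], 0.4], [[0, 0, 0], [0, 0, 0], 0.4]]'

```text
time_s: 26.9
tcp_pos: [0.4295, 0.1641, 0.1662]
ee_rot: [[0.207, -0.978, -0.001], [-0.978, -0.207, -0.0], [0.0, 0.001, -1.0]]
wrist_force: [-0.9, -0.2, -1.2]
gripper_width: 0.592
gripper_force: 30.0
```

```bash
python3 -c "
from h import *
plan([(.53,-.20,.166,192,.4,35),(.593,-.317,.166,192,.4,35)])"
```

```text
now 26.9 [0.4295 0.1641 0.1662] yaw -168.06 tilt [-0.001 -0.    -1.   ] w 0.592 F [-0.9 -0.2 -1.2] gf 30.0
[[[0,0,0.0],[0.069,-0.004,0.0],0.4],[[0,0,0.0],[0.069,-0.004,0.0],0.4],[[0,0,0.0],[0.068,-0.004,0.0],0.4],[[0,0,0.0],[0.069,-0.004,0.0],0.4],[[0,0,0.0],[0.068,-0.004,0.0],0.4],[[0,0,0.0],[0.069,-0.004,0.0],0.4],[[0,0,0.0],[0.068,-0.004,0.0],0.4],[[0,0,0.0],[0.069,-0.004,0.0],0.4],[[0,0,0.0],[0.068,-0.005,0.0],0.4],[[0,0,0.0],[0.069,-0.004,0.0],0.4],[[0,0,-0.01],[0.068,-0.005,0.0],0.4],[[0,0,0.0],[0.064,-0.019,0.0],0.4]]
[[[0,0,0.0],[0.064,-0.018,0.0],0.4],[[0,0,0.0],[0.064,-0.019,0.0],0.4],[[0,0,0.0],[0.063,-0.018,0.0],0.4]]
```

Call:
move_arm --series '[[[0, 0, 0], [0.05, -0.003, 0], 0.4], [[0, 0, 0], [0.069, -0.004, 0], 0.4], [[0, 0, 0], [0.069, -0.004, 0], 0.4], [[0, 0, 0], [0.069, -0.004, 0], 0.4], [[0, 0, 0], [0.069, -0.004, 0], 0.4], [[0, 0, 0], [0.069, -0.004, 0], 0.4], [[0, 0, 0], [0.069, -0.004, 0], 0.4], [[0, 0, 0], [0.069, -0.004, 0], 0.4], [[0, 0, 0], [0.069, -0.005, 0], 0.4], [[0, 0, 0], [0.069, -0.005, 0], 0.4], [[0, 0, 0], [0.069, -0.005, 0], 0.4], [[0, 0, 0], [0.064, -0.019, 0], 0.4]]'

```text
time_s: 28.1
tcp_pos: [0.544, -0.2234, 0.1644]
ee_rot: [[0.206, -0.978, -0.005], [-0.978, -0.206, 0.001], [-0.002, 0.005, -1.0]]
wrist_force: [0.0, 0.4, -0.5]
gripper_width: 0.595
gripper_force: 30.0
```

Call:
move_arm --series '[[[0, 0, 0], [0.064, -0.019, 0], 0.4], [[0, 0, 0], [0.064, -0.019, 0], 0.4], [[0, 0, 0], [0.05, -0.014, 0], 0.4], [[0, 0, 0], [0.027, -0.006, 0], 0.4], [[0, 0, 0], [0, 0, 0], 0.4], [[0, 0, 0], [0, 0, 0], 0.4], [[0, 0, 0], [0, 0, 0.06], 0.4], [[0, 0, 0], [0, 0, 0.06], 0.4], [[0, 0, 0], [0, 0, 0.06], 0.4], [[0, 0, 0], [0, 0, 0.04], 0.4], [[0, 0, 0], [0, 0, 0], 0.4], [[0, 0, 0], [0, 0, 0], 0.4]]'

```text
time_s: 29.3
tcp_pos: [0.5951, -0.3158, 0.0572]
ee_rot: [[0.209, -0.978, -0.001], [-0.978, -0.209, -0.0], [0.0, 0.001, -1.0]]
wrist_force: [0.7, 0.4, -0.5]
gripper_width: 0.594
gripper_force: 30.0
```

```bash
python3 -c "
from h import *
plan([(.593,-.317,.027,192,.4,10)])"
```

```text
now 29.3 [ 0.5951 -0.3158  0.0572] yaw -167.95 tilt [-0.001 -0.    -1.   ] w 0.594 F [ 0.7  0.4 -0.5] gf 30.0
[[[0,0,0.0],[0,0.001,0.015],0.4],[[0,0,0.0],[0.001,0.001,0.015],0.4],[[0,0,0.0],[0,0.001,0.015],0.4],[[0,0,0.01],[0.001,0.002,0.015],0.4]]
```

Call:
move_arm --series '[[[0, 0, 0], [0, 0.002, 0.03], 0.4], [[0, 0, 0], [0.001, 0.001, 0.02], 0.4], [[0, 0, 0], [0, 0, 0.009], 0.4], [[0, 0, 0], [0, 0, 0], 0.4], [[0, 0, 0], [0, 0, 0], 0.8], [[0, 0, 0], [0, 0, 0], 0.8], [[0, 0, 0], [0, 0, 0], 0.8], [[0, 0, 0], [0, 0, -0.05], 0.8], [[0, 0, 0], [0, 0, -0.08], 0.8], [[0, 0, 0], [0, 0, -0.08], 0.8], [[0, 0, 0], [0, 0, -0.09], 0.8], [[0, 0, 0], [0, 0, 0], 0.8]]'

```text
time_s: 30.5
tcp_pos: [0.5977, -0.3191, 0.1868]
ee_rot: [[0.209, -0.978, 0.015], [-0.978, -0.209, -0.007], [0.01, -0.013, -1.0]]
wrist_force: [0.6, -0.2, 0.6]
gripper_width: 0.799
gripper_force: 0.0
```

```bash
python3 -c "
from h import *
plan([(.448,-.171,.18,122,.7,42)])"
```

```text
now 30.5 [ 0.5977 -0.3191  0.1868] yaw -167.95 tilt [ 0.015 -0.007 -1.   ] w 0.799 F [ 0.6 -0.2  0.6] gf 0.0
[[[0,0,0.94],[-0.027,0.018,0.001],0.7],[[0,0,0.94],[-0.025,0.02,0.001],0.7],[[0,0,0.94],[-0.023,0.023,0.001],0.7],[[0,0,0.94],[-0.021,0.025,0.001],0.7],[[0,0,0.94],[-0.019,0.026,0.001],0.7],[[0,0,0.94],[-0.016,0.028,0.001],0.7],[[0,0,0.94],[-0.013,0.029,0.001],0.7],[[0,0,0.94],[-0.011,0.031,0.001],0.7],[[0,0,0.94],[-0.008,0.032,0.001],0.7],[[0,0,0.94],[-0.005,0.032,0.001],0.7],[[0,0,0.94],[-0.002,0.032,0.001],0.7],[[0,0,0.94],[0.002,0.032,0.001],0.7]]
[[[0,0,0.95],[0.004,0.033,0.002],0.7]]
```

Call:
move_arm --series '[[[0, 0, 0.94], [-0.027, 0.018, 0], 0.7], [[0, 0, 0.94], [-0.025, 0.02, 0], 0.7], [[0, 0, 0.94], [-0.023, 0.023, 0], 0.7], [[0, 0, 0.94], [-0.021, 0.025, 0], 0.7], [[0, 0, 0.94], [-0.019, 0.026, 0], 0.7], [[0, 0, 0.94], [-0.016, 0.028, 0], 0.7], [[0, 0, 0.94], [-0.013, 0.029, 0], 0.7], [[0, 0, 0.94], [-0.011, 0.031, 0], 0.7], [[0, 0, 0.94], [-0.008, 0.032, 0], 0.7], [[0, 0, 0.94], [-0.005, 0.032, 0], 0.7], [[0, 0, 0.94], [-0.002, 0.032, 0], 0.7], [[0, 0, 0.94], [0.002, 0.032, 0], 0.7]]'

```text
time_s: 31.7
tcp_pos: [0.4555, -0.1801, 0.1779]
ee_rot: [[-0.797, -0.604, 0.001], [-0.604, 0.797, -0.0], [-0.001, -0.001, -1.0]]
wrist_force: [-0.5, 0.2, -0.4]
gripper_width: 0.703
gripper_force: 0.0
```

Call:
move_arm --series '[[[0, 0, 0.95], [0.004, 0.033, 0], 0.7], [[0, 0, 0], [0, 0, 0.06], 0.7], [[0, 0, 0], [0, 0, 0.06], 0.7], [[0, 0, 0], [0, 0, 0.06], 0.7], [[0, 0, 0], [0, 0, 0], 0.7], [[0, 0, 0], [0, 0, 0], 0.7], [[0, 0, 0], [0, 0, 0], 0.7]]'

```text
time_s: 32.4
tcp_pos: [0.4457, -0.1688, 0.0892]
ee_rot: [[-0.849, -0.529, 0.004], [-0.529, 0.849, -0.001], [-0.003, -0.002, -1.0]]
wrist_force: [-0.3, -0.0, 0.6]
gripper_width: 0.698
gripper_force: 0.0
```

```bash
python3 -c "
from h import *
cap('side','s6.png');cap('top','t6.png')
a=cv2.imread('pics/s6.png')[170:370,130:530];b=cv2.imread('pics/t6.png')[170:370,130:530]
cv2.imwrite('pics/v6.png',cv2.resize(np.vstack([b,a]),(600,600),interpolation=cv2.INTER_CUBIC))
c=cap('side')
for d in r.pinpoint('chisel_grip','side'): print(d['score'],world(c,d['centre'],.013))
plan([(.448,-.171,.006,122,.7,25)])"
```

```text
0.78 [ 0.44896317 -0.17551347  0.013     ]
now 32.6 [ 0.445  -0.1686  0.0887] yaw 121.91 tilt [ 0.003 -0.    -1.   ] w 0.699 F [0.  0.3 0.1] gf 0.0
[[[0,0,0.0],[-0.001,-0.002,0.041],0.7],[[0,0,-0.01],[-0.001,-0.002,0.041],0.7],[[0,0,0.0],[0,-0.002,0.042],0.7],[[0,0,-0.01],[-0.001,-0.001,0.041],0.7]]
```

View pics/v6.png

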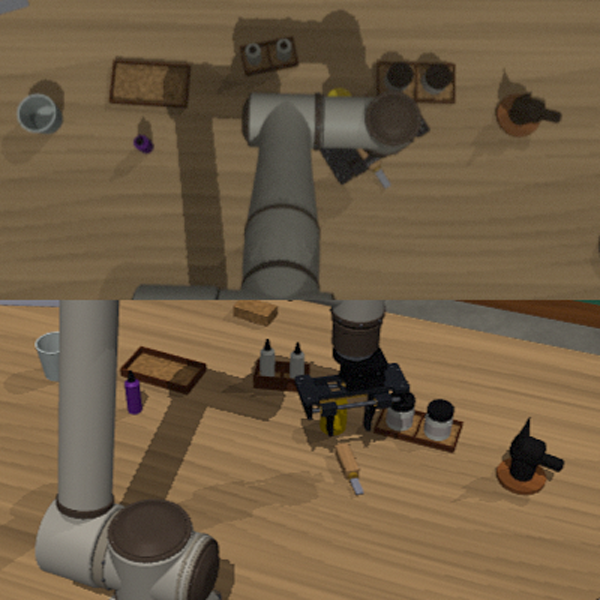

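Both jars stand in their bays at (400,76) and (437,76). The gripper straddles the chisel line, so I'll go down onto the handle.

Call:
move_arm --series '[[[0, 0, 0], [-0.002, -0.006, 0.04], 0.7], [[0, 0, 0], [0, -0.002, 0.05], 0.7], [[0, 0, 0], [0, 0, 0.045], 0.7], [[0, 0, 0], [0, 0, 0.02], 0.7], [[0, 0, 0], [0, 0, 0.01], 0.7], [[0, 0, 0], [0, 0, 0], 0.7], [[0, 0, 0], [0, 0, 0], 0.7]]'

```text
time_s: 33.3
tcp_pos: [0.448, -0.1715, 0.0059]
ee_rot: [[-0.849, -0.529, 0.002], [-0.529, 0.849, -0.0], [-0.001, -0.001, -1.0]]
wrist_force: [0.6, -1.0, 1.6]
gripper_width: 0.699
gripper_force: 0.0
```

Call:
move_arm --series '[[[0, 0, 0], [0, 0, 0], 0.2], [[0, 0, 0], [0, 0, 0], 0.2], [[0, 0, 0], [0, 0, 0], 0.2], [[0, 0, 0], [0, 0, 0], 0.2], [[0, 0, 0], [0, 0, 0], 0.2], [[0, 0, 0], [0, 0, 0], 0.2], [[0, 0, 0], [0, 0, 0], 0.2]]'

```text
time_s: 34.0
tcp_pos: [0.4472, -0.1714, 0.0051]
ee_rot: [[-0.849, -0.529, -0.0], [-0.529, 0.849, 0.0], [0.0, 0.0, -1.0]]
wrist_force: [-0.3, 0.3, 1.3]
gripper_width: 0.318
gripper_force: 30.0
```

Call:
move_arm --series '[[[0, 0, 0], [0, 0, -0.03], 0.2], [[0, 0, 0], [0, 0, -0.06], 0.2], [[0, 0, 0], [0, 0, -0.08], 0.2], [[0, 0, 0], [0, 0, -0.08], 0.2], [[0, 0, 0], [0, 0, -0.07], 0.2], [[0, 0, 0], [0, 0, 0], 0.2], [[0, 0, 0], [0, 0, 0], 0.2]]'

```text
time_s: 34.7
tcp_pos: [0.4471, -0.1713, 0.1653]
ee_rot: [[-0.849, -0.528, 0.001], [-0.528, 0.849, 0.001], [-0.001, -0.0, -1.0]]
wrist_force: [-0.5, -0.6, -2.0]
gripper_width: 0.316
gripper_force: 30.0
```

```bash
python3 -c "
from h import *
plan([(.587,.29,.165,176.5,.2,36)])"
```

```text
now 34.7 [ 0.4471 -0.1713  0.1653] yaw 121.87 tilt [ 0.001  0.001 -1.   ] w 0.316 F [-0.5 -0.6 -2. ] gf 30.0
[[[0,0,-0.68],[-0.052,0.045,0.0],0.2],[[0,0,-0.68],[-0.055,0.042,0.0],0.2],[[0,0,-0.68],[-0.057,0.038,0.0],0.2],[[0,0,-0.68],[-0.06,0.034,0.0],0.2],[[0,0,-0.68],[-0.062,0.03,0.0],0.2],[[0,0,-0.68],[-0.064,0.026,0.0],0.2],[[0,0,-0.68],[-0.066,0.021,0.0],0.2],[[0,0,-0.68],[-0.067,0.017,0.0],0.2],[[0,0,-0.68],[-0.068,0.012,0.0],0.2],[[0,0,-0.68],[-0.068,0.007,0.0],0.2],[[0,0,-0.68],[-0.069,0.003,0.0],0.2],[[0,0,-0.68],[-0.069,-0.002,0.0],0.2]]
[[[0,0,-0.69],[-0.068,-0.007,0.0],0.2],[[0,0,-0.68],[-0.068,-0.011,0.001],0.2]]
```

Call:
move_arm --series '[[[0, 0, -0.68], [-0.052, 0.045, 0], 0.2], [[0, 0, -0.68], [-0.055, 0.042, 0], 0.2], [[0, 0, -0.68], [-0.057, 0.038, 0], 0.2], [[0, 0, -0.68], [-0.06, 0.034, 0], 0.2], [[0, 0, -0.68], [-0.062, 0.03, 0], 0.2], [[0, 0, -0.68], [-0.064, 0.026, 0], 0.2], [[0, 0, -0.68], [-0.066, 0.021, 0], 0.2], [[0, 0, -0.68], [-0.067, 0.017, 0], 0.2], [[0, 0, -0.68], [-0.068, 0.012, 0], 0.2], [[0, 0, -0.68], [-0.068, 0.007, 0], 0.2], [[0, 0, -0.68], [-0.069, 0.003, 0], 0.2], [[0, 0, -0.68], [-0.069, -0.002, 0], 0.2]]'

```text
time_s: 35.9
tcp_pos: [0.5661, 0.2252, 0.1623]
ee_rot: [[-0.194, -0.981, -0.004], [-0.981, 0.194, -0.003], [0.003, 0.004, -1.0]]
wrist_force: [0.4, 0.1, 0.0]
gripper_width: 0.32
gripper_force: 30.0
```

Call:
move_arm --series '[[[0, 0, -0.69], [-0.068, -0.007, 0], 0.2], [[0, 0, -0.68], [-0.068, -0.011, 0], 0.2], [[0, 0, 0], [0, 0, 0], 0.2], [[0, 0, 0], [0, 0, 0], 0.2], [[0, 0, 0], [0, 0, 0], 0.2]]'

```text
time_s: 36.4
tcp_pos: [0.5861, 0.289, 0.1633]
ee_rot: [[-0.062, -0.998, -0.003], [-0.998, 0.062, -0.002], [0.002, 0.003, -1.0]]
wrist_force: [-0.2, 0.2, -0.0]
gripper_width: 0.319
gripper_force: 30.0
```

```bash
python3 -c "
from h import *
cap('side','s7.png');cap('top','t7.png')
a=cv2.imread('pics/s7.png')[170:370,130:530];b=cv2.imread('pics/t7.png')[170:370,130:530]
cv2.imwrite('pics/v7.png',cv2.resize(np.vstack([b,a]),(600,600),interpolation=cv2.INTER_CUBIC))
plan([(.586,.291,.05,176.5,.2,36)])"
```

```text
now 36.5 [0.5865 0.2889 0.1645] yaw 176.44 tilt [-0.001 -0.001 -1.   ] w 0.322 F [-0.3 -0.7 -0.4] gf 30.0
[[[0,0,0.0],[-0.001,0,0.057],0.2],[[0,0,0.0],[-0.001,0,0.057],0.2],[[0,0,-0.01],[-0.001,0.001,0.058],0.2],[[0,0,0.0],[-0.001,0,0.057],0.2]]
```

View pics/v7.png

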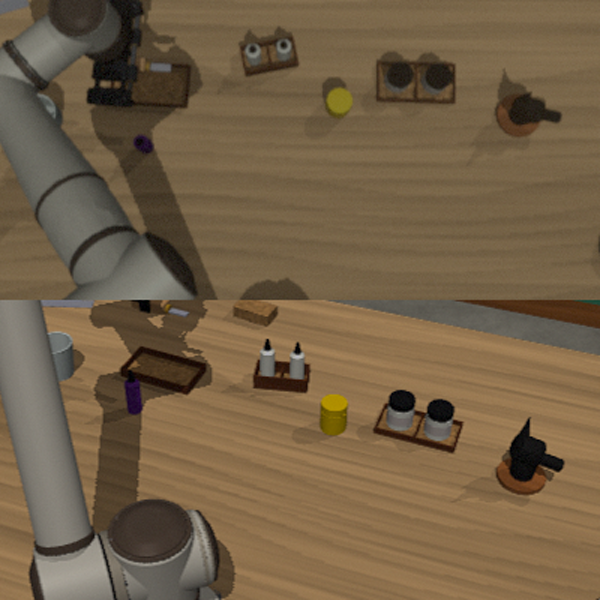

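The chisel is held level, blade towards -y, aligned with the tool tray at (150,83). Lowering it.

Call:
move_arm --series '[[[0, 0, 0], [-0.004, 0, 0.05], 0.2], [[0, 0, 0], [0, 0, 0.06], 0.2], [[0, 0, 0], [0, 0, 0.06], 0.2], [[0, 0, 0], [0, 0, 0.05], 0.2], [[0, 0, 0], [0, 0, 0.03], 0.2], [[0, 0, 0], [0, 0, 0.02], 0.2], [[0, 0, 0], [0, 0, 0], 0.2], [[0, 0, 0], [0, 0, 0], 0.2]]'

```text
time_s: 37.3
tcp_pos: [0.5878, 0.2925, 0.0312]
ee_rot: [[-0.061, -0.998, 0.002], [-0.998, 0.061, 0.001], [-0.001, -0.002, -1.0]]
wrist_force: [-0.6, 0.2, -0.2]
gripper_width: 0.32
gripper_force: 30.0
```

```bash
python3 -c "
from h import *
plan([(.586,.291,.0105,176.5,.2,36)])"
```

```text
now 37.3 [0.5878 0.2925 0.0312] yaw 176.52 tilt [ 0.002  0.001 -1.   ] w 0.32 F [-0.6  0.2 -0.2] gf 30.0
[[[0,0,0.0],[0.003,0.003,0.041],0.2]]
```

Call:
move_arm --series '[[[0, 0, 0], [0.002, 0.002, 0.02], 0.2], [[0, 0, 0], [0, 0, 0.014], 0.2], [[0, 0, 0], [0, 0, 0.006], 0.2], [[0, 0, 0], [0, 0, 0], 0.2], [[0, 0, 0], [0, 0, 0], 0.2], [[0, 0, 0], [0, 0, 0], 0.45], [[0, 0, 0], [0, 0, 0], 0.45], [[0, 0, 0], [0, 0, 0], 0.45]]'

```text
time_s: 38.1
tcp_pos: [0.5862, 0.2913, 0.0103]
ee_rot: [[-0.061, -0.998, 0.0], [-0.998, 0.061, 0.0], [-0.0, -0.0, -1.0]]
wrist_force: [-0.3, 0.0, -0.5]
gripper_width: 0.434
gripper_force: 0.0
```

Call:
move_arm --series '[[[0, 0, 0], [0, 0, -0.02], 0.45], [[0, 0, 0], [0, 0, -0.04], 0.45], [[0, 0, 0], [0, 0, -0.06], 0.45], [[0, 0, 0], [0, 0, -0.08], 0.45], [[0, 0, 0], [0, 0, -0.08], 0.45], [[0, 0, 0], [0, 0, -0.08], 0.45], [[0, 0, 0], [0.09, 0, 0], 0.45], [[0, 0, 0], [0.09, 0, 0], 0.45], [[0, 0, 0], [0.09, 0, 0], 0.45], [[0, 0, 0], [0.09, 0, 0], 0.45], [[0, 0, 0], [0, 0, 0], 0.45], [[0, 0, 0], [0, 0, 0], 0.45]]'

```text
time_s: 39.3
tcp_pos: [0.5752, 0.1105, 0.1912]
ee_rot: [[-0.063, -0.998, 0.002], [-0.998, 0.063, 0.001], [-0.001, -0.002, -1.0]]
wrist_force: [0.6, -0.1, -0.2]
gripper_width: 0.45
gripper_force: 0.0
```

```bash
python3 -c "
from h import *
cap('side','s8.png');cap('top','t8.png')
a=cv2.imread('pics/s8.png')[170:370,130:530];b=cv2.imread('pics/t8.png')[170:370,130:530]
cv2.imwrite('pics/v8.png',cv2.resize(np.vstack([b,a]),(600,600),interpolation=cv2.INTER_CUBIC))
plan([])"
```

```text
now 39.4 [0.5754 0.1122 0.1907] yaw 176.54 tilt [ 0.001  0.001 -1.   ] w 0.449 F [ 0.4 -0.3 -0.1] gf 0.0
```

View pics/v8.png

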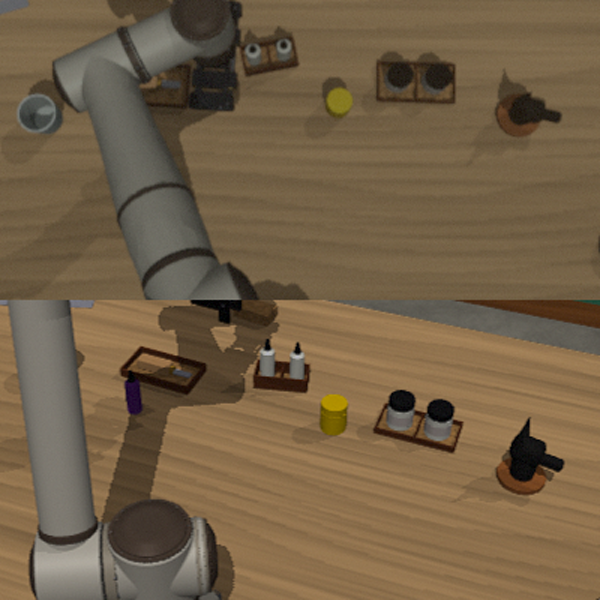

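```bash
python3 -c "
import cv2
a=cv2.imread('pics/s8.png')[190:245,200:280];cv2.imwrite('pics/z.png',cv2.resize(a,None,fx=6,fy=6,interpolation=cv2.INTER_CUBIC))"
```

```text
(no output)
```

View pics/z.png

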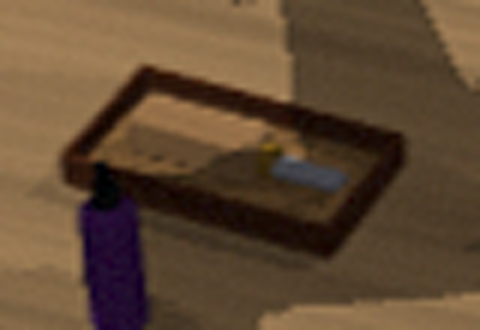

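The chisel lies flat on the tray floor, with the handle around (200,120) and the blade at (310,170), all inside the walls. The other items are in place, so I'm handing in.

```bash
python3 -c "
from station import r
print(r.finish_job())"
```

```text
the job is handed in; nothing more can be done
None
```

The job is handed in at about 39 s of the 136 s limit: in the last pictures both bottles stand in the rack bays, both jars in the jar tray bays, and the chisel lies flat in the tool tray, with the cup, jackal head and look-alikes left alone; no verdict was returned.

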